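# Hang the hold tag on the unlidded box's hook

## Robot

A 6-joint arm with a two-finger parallel gripper is mounted at the origin on the work surface. World frame = base frame: x ahead of the robot, y to its left, z up, the work surface at z = 0. Lengths are in m, angles in rad, forces in N, time in s.
With the tool pointing down it reaches from about 0.25 to 0.85 m from the base axis. Payload 12.5 kg.
Tool frame: the origin (TCP) lies midway between the tips of the shut fingers; the grasp point (between the pads) lies 19 mm behind it; z points along the fingers, y is the line along which they close (so a half turn about z gives the same grasp; the last joint's range is limited). The gripper opens to 93 mm and grips with 3 to 60 N. Pads are 15 mm wide; open, the fingers measure 128 mm over their backs; the gripper's body (75 mm by 188 mm) begins 65 mm behind the grasp point.
Start: joints at [1.049, 0.351, 1.652, -0, 1.139, -0.085], TCP at [0.233, 0.498, 0.219] pointing down, gripper open.
Joint ranges: [-2.75, 2.75], [-0.79, 2.1], [0.01, 2.65], [-1.57, 4.71], [0.07, 3.14], [-2.87, 2.87]. Speed limits (rad/s): [2.22, 2.22, 2.79, 3.14, 3.14, 3.14].

## Interface

Orientations are given as a unit quaternion [w, x, y, z].
In Python, from workcell import r gives the robot as it stands.
- The arm moves only by the shell command python3 -m handwheel 'ROWS' [OPENING] [FORCE]. ROWS is a JSON object of lists of equal length, an entry for each row: "xyz": the shift along the tool's x, y, z in mm, a list of three; "rotation": the turn, a rotation vector about the tool's x, y, z in degrees, a list of three. A call has exactly 5 rows; each row is the pose to reach, as a shift and turn from the pose commanded when the call began, along the tool's axes at that moment; what a row does not reach only later rows make up. A row lasts 1/8 s, in which the tool goes at most 62.5 mm and 10.7 degrees, less where a joint would pass 70% of its speed; a pose out of reach is approached as far as the arm can. A call with a gripper value outside its range is refused whole. OPENING is the opening, from 0 (shut) to 1 (fully open), set as the call begins (- or left out, the last holds). The fingers move at their own pace and stop on an object; FORCE is the grip in N (left out, the last holds). Time passes only in rows, so rows that repeat a pose let the fingers close, or fill a call up. It gives the time, the measured TCP pose, the force, the opening and the grip force at its end, in the units of the state.
- r.get_state(): the state, without advancing time (a new reading comes with each control period).
- r.read_camera(name): name is "side" or "top"; returns the picture (480x640x3 uint8, red, green, blue); there is no depth.
- r.camera_model(name): a dict with "camera_matrix" (3x3 intrinsics, pixels), "dist" ([k1, k2, p1, p2, k3] as OpenCV has them; the pictures are not rectified), "extrinsics" (4x4, takes a point from world to camera coordinates). Camera axes: x right, y up, looking along -z (the intrinsics and any distortion apply to the point x, -y, -z); pixel columns grow to the right and rows downward; lengths in m; the calibration is good to about 2 mm. A picture is of the moment at which its call begins. camera_model takes no time and is no camera call.
- r.sign_off(): hands the job in; it is judged then, once.
Trained networks look in the newest picture that a camera, given by its name, has taken for a name from the list of things; names that differ only in an ending like _2 or _b are one class to them, and where a whole thing is asked for, a point or a joint stands for the part that bears it (a point fixed in the world has none). Each returns a list of dicts, best first, with "p" (0 to 1); they miss things now and then, are a little off and sometimes report something else, mostly with a low value. They report only what shows in the picture. A call takes as long as a camera call.
- r.trace(camera, query): "region" (480x640 bool, what is visible of it) and "bbox" ([centre column, centre row, width, height] in pixels, round what is visible of it).
- r.pinpoint(camera, query): "at" ([column, row] in pixels: a listed point, or the origin of a listed thing).
The state is a dict: "time": time; "joint_positions": joint angles; "dq": joint speeds; "joint_efforts": joint torques, N m; "position": TCP position; "tool_rot": TCP orientation; "wrist_force": force on the tool from outside, world axes, zero at the start; "wrist_torque": the same for the moment, N m; "opening": finger opening in m; "grasp_force": force on a finger pad.
Only numpy, scipy, OpenCV 4.12 (cv2) and the standard library are available. Lean on these libraries where they do the work, as an engineer would, in place of code of your own. Each camera call takes 0.05 s, during which the arm holds its last target. There are 200 camera calls.

## Task

The blue sample box on a hook stand that has no lid is not ready to go out: take the orange hold tag from the tag rack and hang it by its hole on the wire hook in front of that box, left hanging there still and on its own. Leave the green tag in the rack and do not disturb the loose things lying about the table.

Things in the scene. Friction and masses are not known exactly. Their poses are not given: they have to be found in the camera images.
- hold_tag: orange plastic tag, 60 wide (y), 120 tall (z), 6 thick (x), about 50 g, both faces alike: white panel below the hole, white stripe above. Stands in a rack slot, 30 deep, with about 1 play each side. Origin: middle of its bottom edge. A round 20 hole goes through along x, centred 60 above the bottom edge; the 50 above the hole are free to grip across the thickness
- hold_tag_hole (a point): centre of the orange tag's hole, 60 below its top edge
- release_tag: green tag, otherwise the same as the orange one, standing in the other slot; stays there. Origin: middle of its bottom edge
- tag_rack: fixed grey block, 70 (x) x 200 (y) x 35 high, with two slots along y, 95 apart, their floors 5 above the table. Origin: centre of its underside
- open_station: fixed stand: dark steel base plate 6 thick carrying the open blue box (150 x 150, top 101 above the table, white insert with tubes visible, no lid) and, on the robot's side of the box, a wire hook. Origin: foot of the hook's upright wire, at table height; its +x points from the wire to the box (box front 27 behind the wire), -x towards the robot
- open_station_hook_root (a point): bend of the open box's station's wire hook, 200 mm above the table, at the top of its upright wire. From here the hook arm, straight round wire 8 mm thick, runs 70 mm towards the station's -x side (the robot's side), rising 10 degrees, to the end ball; nothing of the station stands above it
- open_station_hook_tip (a point): free front end of the wire hook of the open box's station: centre of the 12 mm end ball, 69 mm in front of and 12 mm above the root
- lidded_station: the same fixed stand with the same hook, but its blue box wears a clear gridded lid (top 120 above the table). Not the one to use. Origin: foot of its hook's upright wire
- lidded_station_hook_tip (a point): free front end of the wire hook of the lidded box's station: centre of the 12 mm end ball, 69 mm in front of and 12 mm above the root
- loose_lid: clear plastic lid, 156 x 156 x 24, lying upside down. Loose bystander, not to be disturbed. Origin: centre of its underside
- mug: white mug, 80 across, 90 high. Loose bystander, not to be disturbed. Origin: centre of its underside
- tape_roll: yellow tape roll lying flat, 90 across, 48 high. Loose bystander, not to be disturbed. Origin: centre of its underside
- marker: white marker with red cap, 135 long, 16 thick. Loose bystander, not to be disturbed. Origin: centre of its underside
- glue_bottle: white glue bottle with red cap, 50 across, 110 high. Loose bystander, not to be disturbed. Origin: centre of its underside
- stapler: red and black stapler, 140 x 36 x 54. Loose bystander, not to be disturbed. Origin: centre of its underside

How it is judged:
At the end, for the whole second after the job is handed in: The orange tag hangs at rest, upright within 20 degrees, on the unlidded box's hook, which passes through its hole: hole centre between end ball and upright wire, within 12 mm sideways, 184 to 212 mm above the table. The green tag is within 30 mm of its start (x of hold_tag_hole in the frame of open_station between -0.068 and 0 m and y of hold_tag_hole in the frame of open_station between -0.012 and 0.012 m and z of hold_tag_hole in the frame of open_station between 0.184 and 0.212 m and angle between hold_tag's own z axis and vertical below 0.35 rad and contact force between hold_tag and open_station above 0.1 N and linear speed of hold_tag below 0.03 m/s and angular speed of hold_tag below 0.4 rad/s and distance of release_tag from where it was at the start of the episode below 0.03 m); the robot touches nothing.
It fails at once if a loose bystander was moved by more than 40 mm (distance of any of loose_lid, mug, tape_roll, marker, glue_bottle, stapler from where it was at the start of the episode above 0.04 m).
It fails at once if the green tag was taken out of the rack (distance of release_tag from where it was at the start of the episode above 0.03 m).
It also fails if it takes over 32 s, if anything falls off the work surface, if the arm or the gripper's body presses on something with over 40 N, if the wrist force passes 120 N, or if a joint passes its speed limit or range.

## Working session

There is one attempt and no reset: what is moved stays moved. The work goes in short steps, Python scripts to look and compute and a shell command to move; the robot and the scene stay as the last step left them, time stands still between calls to the robot, and variables do not carry over. Pictures are saved under pics/ and viewed, at most 10 in all, crops included, and the job is handed in when it is done.

```bash
mkdir -p pics; cat > h.py <<'E'
import numpy as np, cv2
from workcell import r
def cam(n):
    m=r.camera_model(n); return np.array(m["camera_matrix"],float),np.array(m["dist"],float),np.array(m["extrinsics"],float)
def ray(n,px):
    K,D,E=cam(n); u=cv2.undistortPoints(np.array([[px]],float),K,D)[0,0]
    d=E[:3,:3].T@np.array([u[0],-u[1],-1]); c=-E[:3,:3].T@E[:3,3]; return c,d/np.linalg.norm(d)
def at_z(n,px,z):
    c,d=ray(n,px); return c+d*(z-c[2])/d[2]
def tri(a,b):
    A=np.zeros((3,3));y=np.zeros(3);R=[ray("side",a),ray("top",b)]
    for c,d in R:
        P=np.eye(3)-np.outer(d,d);A+=P;y+=P@c
    x=np.linalg.solve(A,y); return x,[np.linalg.norm(np.cross(d,x-c)) for c,d in R]
def proj(n,p):
    K,D,E=cam(n); q=E[:3,:3]@np.array(p)+E[:3,3]; q=q*[1,-1,-1]
    return cv2.projectPoints(q.reshape(1,1,3),np.zeros(3),np.zeros(3),K,D)[0][0,0]
E
python3 - <<'E'
from h import *
np.set_printoptions(precision=4,suppress=True)
for n in("side","top"):
    cv2.imwrite(f"pics/{n}0.png",r.read_camera(n)[:,:,::-1])
    E=cam(n)[2]; print(n,-E[:3,:3].T@E[:3,3])
for q in["hold_tag_hole","hold_tag","release_tag","open_station_hook_root","open_station_hook_tip","open_station","lidded_station_hook_tip","tag_rack"]:
    P={}
    for n in("side","top"):
        P[n]=[(np.round(x["at"],1).tolist(),round(x["p"],2)) for x in r.pinpoint(n,q)[:3]]
    print(q,P)
    if P["side"] and P["top"]: print("   ",*tri(P["side"][0][0],P["top"][0][0]))
print(r.get_state())
E
```

```text
side [ 0.0079 -1.1278  0.8352]
top [ 0.3092 -0.0278  1.4931]
hold_tag_hole {'side': [([283.4, 269.5], 0.76)], 'top': [([303.3, 262.0], 0.56)]}
    [0.4897 0.0217 0.0629] [np.float64(0.004376602962923239), np.float64(0.004376602962923247)]
hold_tag {'side': [([285.5, 290.9], 0.8)], 'top': [([228.8, 328.1], 0.64), ([301.3, 265.6], 0.53)]}
    [ 0.4235  0.1988 -0.0776] [np.float64(0.12848014028830504), np.float64(0.1284801402883049)]
release_tag {'side': [([356.9, 414.4], 0.7), ([192.6, 261.3], 0.59), ([258.1, 275.6], 0.55)], 'top': [([275.0, 276.9], 0.62), ([291.9, 270.8], 0.59), ([377.9, 228.9], 0.34)]}
    [ 0.6161  0.1011 -0.5504] [np.float64(0.11746122484049155), np.float64(0.11746122484049167)]
open_station_hook_root {'side': [([392.1, 248.6], 0.78)], 'top': [([386.3, 201.8], 0.92)]}
    [ 0.6374 -0.207   0.1974] [np.float64(0.0010706813702656395), np.float64(0.0010706813702654793)]
open_station_hook_tip {'side': [([356.1, 246.8], 0.78)], 'top': []}
open_station {'side': [([283.0, 270.6], 0.71), ([382.8, 323.7], 0.61), ([259.4, 174.7], 0.53)], 'top': [([372.3, 222.7], 0.91), ([159
[... 298 characters left out ...]
90645)]
tag_rack {'side': [([217.7, 221.9], 0.26)], 'top': [([290.1, 273.9], 0.92), ([464.9, 228.7], 0.24)]}
    [0.3967 0.0607 0.206 ] [np.float64(0.04911282753065883), np.float64(0.04911282753065877)]
{'time': 0.9, 'joint_positions': array([ 1.0494,  0.3507,  1.6518, -0.    ,  1.1391, -0.0846]), 'dq': array([ 0.    , -0.0009, -0.0009,  0.0004, -0.0004,  0.0007]), 'joint_efforts': array([ -0.0024, -49.7226, -28.5484,   0.0698,   0.022 ,  -0.    ]), 'position': array([0.2327, 0.4984, 0.2186]), 'tool_rot': array([0.    , 0.2167, 0.9762, 0.    ]), 'wrist_force': array([0.5765, 0.3362, 0.0299]), 'wrist_torque': array([0.0038, 0.0318, 0.0144]), 'grasp_force': 0.0, 'opening': 0.09310985919498607}
```

View pics/side0.png

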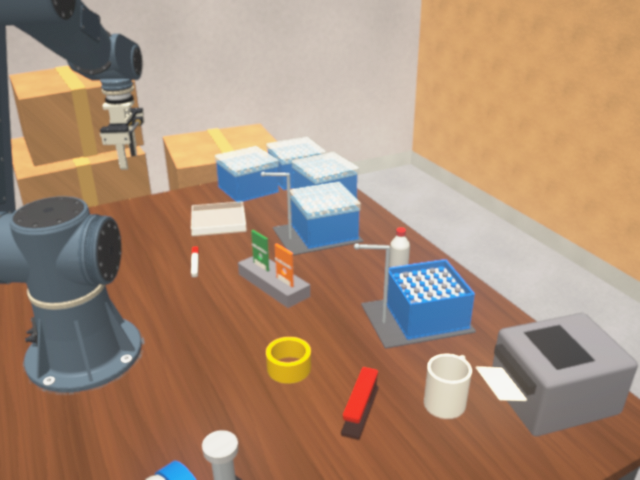

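View pics/top0.png

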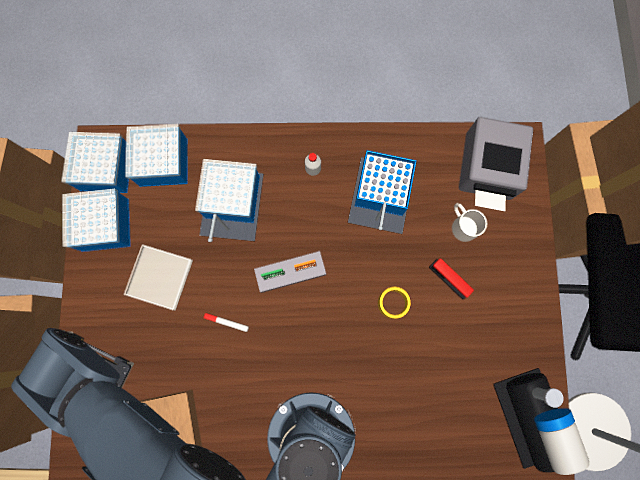

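The side view shows the unlidded box at right, with its hook tip near (357,246). The orange tag stands at (284,265), right of the green one. In the top view the orange tag is at (305,265), green at (272,273), and the open hook's tip is near (380,228).

```bash
python3 - <<'E'
from h import *
s=cv2.imread("pics/side0.png");t=cv2.imread("pics/top0.png")
def crop(i,c0,r0,w,h,k): return cv2.resize(i[r0:r0+h,c0:c0+w],None,fx=k,fy=k,interpolation=cv2.INTER_CUBIC)
a=crop(t,245,245,90,50,8); b=crop(t,345,195,90,50,8)
cv2.imwrite("pics/c1.png",cv2.resize(np.vstack([a[:300],b[:300]]),None,fx=1,fy=1)[:600])
a=crop(s,235,220,80,70,5);b=crop(s,345,230,80,70,5)
cv2.imwrite("pics/c2.png",np.hstack([a,b]))
E
```

```text
(no output)
```

View pics/c1.png

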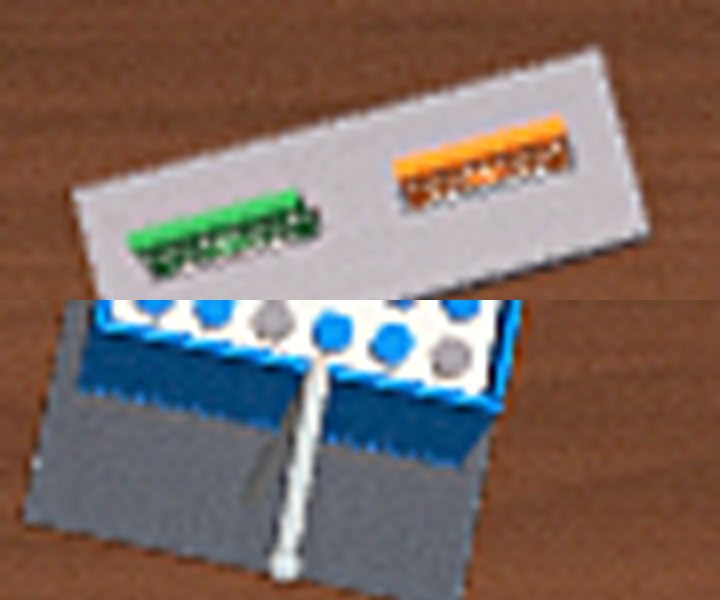

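View pics/c2.png

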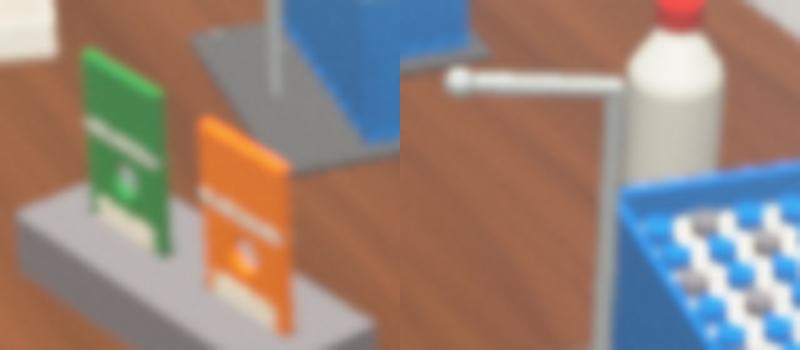

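The top crop shows the orange tag's top face between crop pixels (396,168) and (569,128). The hook ball is at (285,566), with the bend at about (319,362). The side crop puts the ball at (458,82), the bend at (612,85), and the orange top edge from (207,121) to (285,163).

```bash
python3 - <<'E'
from h import *
np.set_printoptions(precision=4,suppress=True)
T=lambda u,v,r0=245,c0=245,o=0:((u+.5)/8-.5+c0,(v-o+.5)/8-.5+r0)
S=lambda u,v,c0=235,r0=220,o=0:((u-o+.5)/5-.5+c0,(v+.5)/5-.5+r0)
L=at_z("top",T(396,168),.125);R=at_z("top",T(569,128),.125)
print("tag top L,R,mid",L,R,(L+R)/2,np.linalg.norm(L-R),"yaw of y axis",np.degrees(np.arctan2(*(L-R)[:2])))
l,e1=tri(S(207,121),T(396,168));q,e2=tri(S(285,163),T(569,128));print("tri",l,e1[0],q,e2[0])
for a,b in((73,190),(600,48)),: 
    p=at_z("top",T(*((a,b)),),.035); 
P=[at_z("top",T(*c),.035) for c in((73,190),(598,48),(648,235))];print("rack",P[0]-P[1],np.linalg.norm(P[0]-P[1]),"deg",np.degrees(np.arctan2(*(P[0]-P[1])[:2])),"centre",(P[0]+P[2])/2)
G=[at_z("top",T(*c),.125) for c in((132,248),(300,202))];print("green",G,(G[0]+G[1])/2,np.linalg.norm((G[0]+G[1]-L-R)/2))
tip,e=tri(S(458,82,345,230,400),T(285,566,195,345,300));root,e2=tri(S(612,85,345,230,400),T(319,362,195,345,300))
print("tip",tip,e[0],at_z("top",T(285,566,195,345,300),.212),"root",root,e2[0],at_z("top",T(319,362,195,345,300),.2))
B=[at_z("top",T(*c,195,345,300),.006) for c in((25,520),(462,597))];print("base edge dir deg",np.degrees(np.arctan2(*(B[0]-B[1])[:2])),np.linalg.norm(B[0]-B[1]))
C=[at_z("top",T(*c,195,345,300),.101) for c in((98,328),(500,405))];print("box edge",np.degrees(np.arctan2(*(C[0]-C[1])[:2])),np.linalg.norm(C[0]-C[1]),(C[0]+C[1])/2)
E
```

```text
tag top L,R,mid [0.4762 0.0437 0.125 ] [ 0.4895 -0.0159  0.125 ] [0.4829 0.0139 0.125 ] 0.06107907716862274 yaw of y axis -12.588953601937547
tri [0.4769 0.0434 0.1253] 0.0007913257366035771 [ 0.4901 -0.0164  0.1296] 0.0012262805024715944Traceback (most recent call last):
  File "<stdin>", line 9, in <module>
  File "<stdin>", line 3, in <lambda>
TypeError: can only concatenate tuple (not "float") to tuple
```

```bash
python3 - <<'E'
from h import *
np.set_printoptions(precision=4,suppress=True)
T=lambda u,v,r0=245,c0=245,o=0:((u+.5)/8-.5+c0,(v-o+.5)/8-.5+r0)
S=lambda u,v,c0=235,r0=220,o=0:((u-o+.5)/5-.5+c0,(v+.5)/5-.5+r0)
P=[at_z("top",T(*c),.035) for c in((73,190),(598,48),(648,235))];print("rack",np.linalg.norm(P[0]-P[1]),"deg",np.degrees(np.arctan2(*(P[0]-P[1])[:2])),"centre",(P[0]+P[2])/2)
G=[at_z("top",T(*c),.125) for c in((132,242),(300,202))];print("green",(G[0]+G[1])/2)
tip,e=tri(S(458,82,345,230,400),T(285,566,195,345,300));root,e2=tri(S(612,85,345,230,400),T(319,362,195,345,300))
print("tip",tip,e[0],at_z("top",T(285,566,195,345,300),.212),"root",root,e2[0],at_z("top",T(319,362,195,345,300),.2))
d=root-tip;print("arm yaw",np.degrees(np.arctan2(d[1],d[0])),np.linalg.norm(d[:2]))
B=[at_z("top",T(*c,195,345,300),.006) for c in((25,520),(462,597))];print("base edge dir deg",np.degrees(np.arctan2(*(B[0]-B[1])[:2])),np.linalg.norm(B[0]-B[1]))
C=[at_z("top",T(*c,195,345,300),.101) for c in((98,328),(500,405))];print("box edge",np.degrees(np.arctan2(*(C[0]-C[1])[:2])),np.linalg.norm(C[0]-C[1]),(C[0]+C[1])/2)
E
```

```text
rack 0.19943601555641713 deg -14.775625574854311 centre [0.4709 0.0615 0.035 ]
green [0.4581 0.1055 0.125 ]
tip [ 0.5629 -0.1861  0.2129] 0.0003659400997980872 [ 0.5627 -0.1861  0.212 ] root [ 0.6323 -0.2002  0.201 ] 0.0019232510877938947 [ 0.6343 -0.2012  0.2   ]
arm yaw -11.469416684281667 0.07081432426622482
base edge dir deg 10.737700328308744 0.1682374438928489
box edge 11.6812853010153 0.14665665853086052 [ 0.6577 -0.2071  0.101 ]
```

```bash
cat > go.py <<'E'
import sys
from h import *
from scipy.spatial.transform import Rotation as Ro
# target x y z(m) and direction (deg) of tool y in world, tool down -> shift mm and rotvec deg in tool axes
def go(x,y,z,yaw):
    s=r.get_state(); w=s["tool_rot"]; C=Ro.from_quat([w[1],w[2],w[3],w[0]])
    a=np.radians(yaw); Y=np.array([np.cos(a),np.sin(a),0]); Z=np.array([0,0,-1.]); X=np.cross(Y,Z)
    Tt=Ro.from_matrix(np.c_[X,Y,Z])
    print("shift",np.round(C.inv().apply(np.array([x,y,z])-s["position"])*1e3,1),"rot",np.round((C.inv()*Tt).as_rotvec(degrees=True),2),"t",s["time"],"p",np.round(s["position"],4),"F",np.round(s["wrist_force"],1),s["opening"],s["grasp_force"])
go(*map(float,sys.argv[1:]))
E
python3 go.py .4835 .0135 .19 14.3
```

```text
shift [-432.4 -333.2   28.6] rot [ 0.    0.   50.67] t 0.9 p [0.2327 0.4984 0.2186] F [0.6 0.3 0. ] 0.09310985919498607 0.0
```

```bash
python3 -m handwheel '{"xyz":[[-25,-20,0],[-70,-54,0],[-118,-90,0],[-166,-128,0],[-214,-165,0]],"rotation":[[0,0,4],[0,0,10],[0,0,17],[0,0,24],[0,0,30]]}' 0.7; python3 go.py .4835 .0135 .19 14.3
```

```text
time: 1.52
position: [0.3574, 0.2566, 0.2189]
tool_rot: [0.0, 0.463, 0.886, 0.0]
wrist_force: [0.2, 0.4, 0.3]
opening: 0.0651
grasp_force: 0.0
shift [-271.6  -35.1   28.9] rot [ 0.04 -0.   20.48] t 1.525 p [0.3574 0.2566 0.2189] F [0.2 0.4 0.3] 0.06508640313098585 0.0
```

```bash
python3 -m handwheel '{"xyz":[[-58,-8,5],[-116,-15,12],[-174,-23,20],[-230,-30,25],[-265,-34,28]],"rotation":[[0,0,6],[0,0,11],[0,0,16],[0,0,19],[0,0,20.5]]}'; python3 -m handwheel '{"xyz":[[-6,-1,0],[-6,-1,0],[-6,-1,0],[-6,-1,0],[-6,-1,0]],"rotation":[[0,0,0],[0,0,0],[0,0,0],[0,0,0],[0,0,0]]}'; python3 go.py .4835 .0135 .091 14.3
python3 - <<'E'
from h import *
t=r.read_camera("top")[:,:,::-1]; s=r.read_camera("side")[:,:,::-1]
a=cv2.resize(t[215:305,240:340],None,fx=4,fy=4,interpolation=cv2.INTER_CUBIC);b=cv2.resize(s[200:290,230:330],None,fx=4,fy=4,interpolation=cv2.INTER_CUBIC)
cv2.imwrite("pics/c3.png",np.hstack([a,b]))
E
```

```text
time: 2.15
position: [0.4816, 0.0194, 0.1905]
tool_rot: [0.0, 0.614, 0.79, 0.0]
wrist_force: [0.1, 1.0, 0.1]
opening: 0.0649
grasp_force: 0.0
time: 2.78
position: [0.4812, 0.0161, 0.1907]
tool_rot: [0.0, 0.612, 0.791, 0.0]
wrist_force: [-0.1, -0.6, 0.9]
opening: 0.0646
grasp_force: 0.0
shift [-3.1  1.6 99.7] rot [0.01 0.   0.22] t 2.775 p [0.4812 0.0161 0.1907] F [-0.1 -0.6  0.9] 0.06457196681058344 0.0
```

View pics/c3.png

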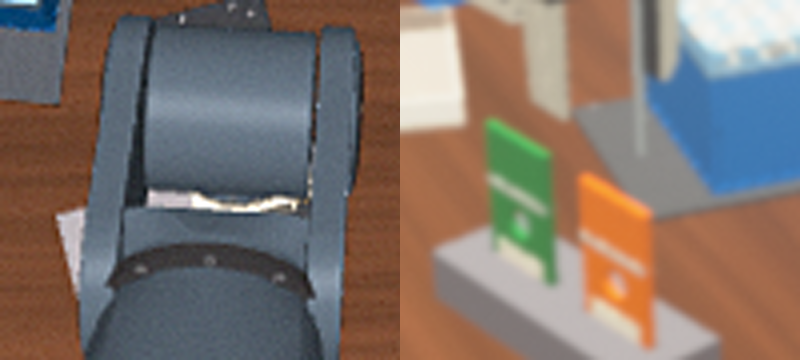

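The arm blocks the top view here. In the side crop the fingertips at (550,110) and (660,75) straddle the line above the orange tag's top at about (616,195), so I can descend.

```bash
python3 -m handwheel '{"xyz":[[-3,1.5,15],[-3,1.5,40],[-3,1.5,65],[-3,1.5,88],[-3,1.5,100]],"rotation":[[0,0,0],[0,0,0],[0,0,0],[0,0,0],[0,0,0]]}'; python3 -m handwheel '{"xyz":[[0,0,0],[0,0,0],[0,0,0],[0,0,0],[0,0,0]],"rotation":[[0,0,0],[0,0,0],[0,0,0],[0,0,0],[0,0,0]]}' 0 20;python3 go.py .4835 .0135 .091 14.3
```

```text
time: 3.5
position: [0.4828, 0.013, 0.0888]
tool_rot: [-0.001, 0.612, 0.791, -0.001]
wrist_force: [-0.4, -0.3, -0.1]
opening: 0.0648
grasp_force: 0.0
time: 4.12
position: [0.4836, 0.0131, 0.0909]
tool_rot: [0.0, 0.612, 0.791, 0.0]
wrist_force: [-0.2, 0.8, -0.7]
opening: 0.0197
grasp_force: 0.0
shift [ 0.4 -0.  -0.1] rot [0.02 0.01 0.18] t 4.125 p [0.4836 0.0131 0.0909] F [-0.2  0.8 -0.7] 0.019700530193897427 0.0
```

```bash
python3 -m handwheel '{"xyz":[[0,0,0],[0,0,0],[0,0,0],[0,0,0],[0,0,0]],"rotation":[[0,0,0],[0,0,0],[0,0,0],[0,0,0],[0,0,0]]}' 0 20;python3 -m handwheel '{"xyz":[[0,0,-8],[0,0,-25],[0,0,-50],[0,0,-85],[0,0,-125]],"rotation":[[0,0,0],[0,0,0],[0,0,0],[0,0,0],[0,0,0]]}'; python3 -m handwheel '{"xyz":[[0,0,-22],[0,0,-22],[0,0,-22],[0,0,-22],[0,0,-22]],"rotation":[[0,0,0],[0,0,0],[0,0,0],[0,0,0],[0,0,0]]}'
python3 - <<'E'
from h import *
np.set_printoptions(precision=4,suppress=True)
s=r.read_camera("side");r.read_camera("top")
for q in["hold_tag_hole","hold_tag"]:
    for n in("side","top"): print(q,n,[(x["at"],x["p"]) for x in r.pinpoint(n,q)[:2]])
p=r.get_state()["position"];print(p, "pred hole px",proj("side",p-[0,0,.026]))
cv2.imwrite("pics/c4.png",cv2.resize(s[130:280,220:380,::-1],None,fx=4,fy=4,interpolation=cv2.INTER_CUBIC))
E
```

```text
time: 4.75
position: [0.4834, 0.0131, 0.0907]
tool_rot: [-0.0, 0.612, 0.791, -0.0]
wrist_force: [-0.9, -1.1, 1.8]
opening: 0.0061
grasp_force: 20.0
time: 5.38
position: [0.4833, 0.0132, 0.217]
tool_rot: [-0.0, 0.612, 0.791, 0.0]
wrist_force: [1.3, 0.5, -0.7]
opening: 0.0059
grasp_force: 20.0
time: 6.0
position: [0.4833, 0.0131, 0.237]
tool_rot: [-0.001, 0.612, 0.791, -0.0]
wrist_force: [-0.2, 0.0, -1.4]
opening: 0.0055
grasp_force: 20.0
hold_tag_hole side [([278.9, 213.4], 0.7), ([441.8, 407.1], 0.48)]
hold_tag_hole top []
hold_tag side [([281.0, 237.3], 0.81)]
hold_tag top [([374.6, 218.3], 0.49)]
[0.4835 0.0131 0.2376] pred hole px [282.0157 215.9743]
```

View pics/c4.png

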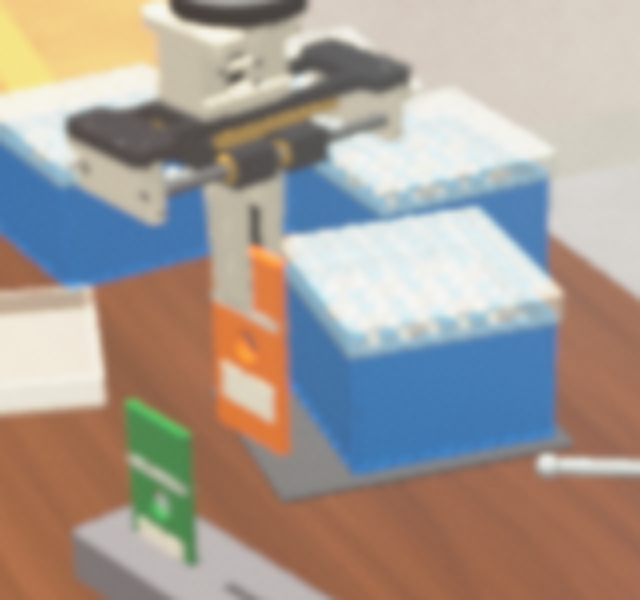

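Orange tag held upright. The hole is at crop (248,348), i.e. (281.5,216.5), which matches the predicted (282,216). Next I line up in front of the hook.

```bash
python3 go.py .5237 -.1782 .2385 -11.4
```

```text
shift [-195.3   -8.9   -0.9] rot [-1.000e-02  0.000e+00  2.588e+01] t 6.3 p [0.4835 0.0131 0.2376] F [-0.1  0.7 -0.3] 0.005919638056881205 19.999246895313263
```

```bash
python3 -m handwheel '{"xyz":[[-15,-2,0],[-55,-4,0],[-105,-6,0],[-155,-8,-1],[-185,-9,-1]],"rotation":[[0,0,3],[0,0,9],[0,0,16],[0,0,22],[0,0,25]]}'; python3 -m handwheel '{"xyz":[[-4,0,0],[-4,0,0],[-4,0,0],[-4,0,0],[-4,0,0]],"rotation":[[0,0,0],[0,0,0],[0,0,0],[0,0,0],[0,0,0]]}'
python3 go.py .5237 -.1782 .2385 -11.4
```

```text
time: 6.92
position: [0.521, -0.1714, 0.2386]
tool_rot: [0.0, 0.771, 0.637, -0.0]
wrist_force: [-0.6, 0.1, -1.3]
opening: 0.0059
grasp_force: 20.0
time: 7.55
position: [0.5203, -0.1718, 0.2387]
tool_rot: [0.0, 0.769, 0.64, 0.0]
wrist_force: [0.3, -0.1, 0.1]
opening: 0.0063
grasp_force: 20.0
shift [-5.7  4.5  0.2] rot [ 0.01 -0.    0.91] t 7.55 p [ 0.5203 -0.1718  0.2387] F [ 0.3 -0.1  0.1] 0.00630859109359847 19.99917358160019
```

```bash
python3 -m handwheel '{"xyz":[[-3,2,0],[-5.7,4.5,0],[-5.7,4.5,0],[-5.7,4.5,0],[-5.7,4.5,0]],"rotation":[[0,0,0.9],[0,0,0.9],[0,0,0.9],[0,0,0.9],[0,0,0.9]]}'
python3 go.py .5237 -.1782 .2385 -11.4
python3 - <<'E'
from h import *
s=r.read_camera("side");t=r.read_camera("top")
p=r.get_state()["position"];print("pred hole px",proj("side",p-[0,0,.026]),proj("side",[.5629,-.1861,.2125]))
for n in("side","top"):
  for q in("hold_tag_hole","open_station_hook_tip"): print(n,q,[(x["at"],x["p"]) for x in r.pinpoint(n,q)[:2]])
a=cv2.resize(s[195:315,320:420,::-1],None,fx=4,fy=4,interpolation=cv2.INTER_CUBIC);b=cv2.resize(t[160:280,320:420,::-1],None,fx=4,fy=4,interpolation=cv2.INTER_CUBIC)
cv2.imwrite("pics/c5.png",np.hstack([a,b]))
E
```

```text
time: 8.18
position: [0.5237, -0.1786, 0.2386]
tool_rot: [-0.0, 0.774, 0.633, -0.0]
wrist_force: [0.5, -0.0, -0.2]
opening: 0.0056
grasp_force: 20.0
shift [ 0.4 -0.1  0.1] rot [-0.    0.   -0.02] t 8.175 p [ 0.5237 -0.1786  0.2386] F [ 0.5 -0.  -0.2] 0.005561816627616218 19.999183416366577
pred hole px [337.57617648 248.90889206] [356.03261767 246.20503447]
side hold_tag_hole [([340.8, 247.6], 0.96), ([440.3, 404.7], 0.37)]
side open_station_hook_tip [([355.9, 245.8], 0.61)]
top hold_tag_hole []
top open_station_hook_tip []
```

View pics/c5.png

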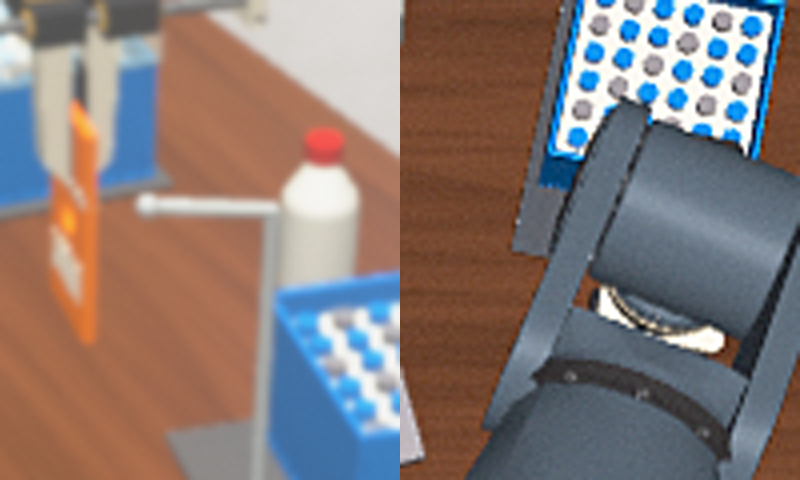

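The tag faces the hook. Its hole is at crop (67,217), i.e. (336.5,249), against a predicted (337.6,248.9). The ball is at crop (147,205), as predicted. I'll insert it in stages.

```bash
python3 -m handwheel '{"xyz":[[0,8,0],[0,20,0],[0,32,0],[0,43,0],[0,50,1]],"rotation":[[0,0,0],[0,0,0],[0,0,0],[0,0,0],[0,0,0]]}'
python3 -m handwheel '{"xyz":[[0,4,1],[0,10,2],[0,16,3],[0,22,4],[0,24,5]],"rotation":[[0,0,0],[0,0,0],[0,0,0],[0,0,0],[0,0,0]]}'
python3 go.py .5237 -.1782 .2385 -11.4
python3 - <<'E'
from h import *
s=r.read_camera("side")
p=r.get_state()["position"];print("pred hole px",proj("side",p-[0,0,.026]))
print([(x["at"],x["p"]) for x in r.pinpoint("side","hold_tag_hole")[:2]])
cv2.imwrite("pics/c6.png",cv2.resize(s[195:315,320:420,::-1],None,fx=5,fy=5,interpolation=cv2.INTER_CUBIC))
E
```

```text
time: 9.1
position: [0.5735, -0.1887, 0.2374]
tool_rot: [-0.0, 0.774, 0.633, -0.0]
wrist_force: [0.1, -0.8, -1.0]
opening: 0.0059
grasp_force: 20.0
time: 9.72
position: [0.5965, -0.1934, 0.2325]
tool_rot: [0.0, 0.774, 0.633, -0.0]
wrist_force: [-0.0, -1.5, -0.9]
opening: 0.0061
grasp_force: 20.0
shift [  0.4 -74.4  -6. ] rot [ 0.    0.   -0.03] t 9.725 p [ 0.5965 -0.1934  0.2325] F [-0.  -1.5 -0.9] 0.006089852321043357 19.999220967292786
pred hole px [371.70025286 246.60659263]
[([373.8, 242.5], 0.95)]
```

View pics/c6.png

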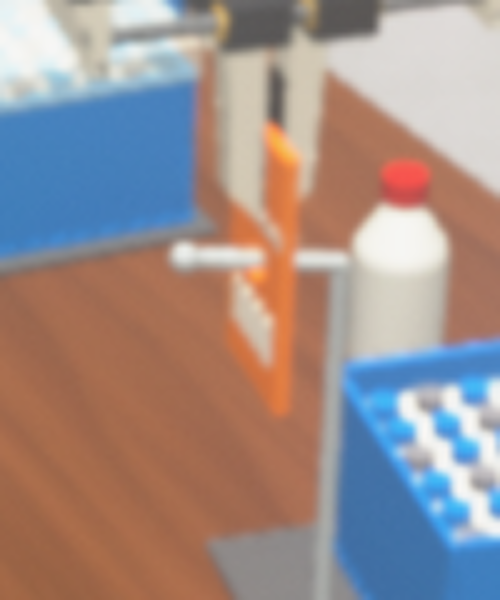

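The wire runs from the ball at crop (183,255) through the tag's hole at about (260,265). Next I lower onto the wire, release and back off upward.

```bash
python3 -m handwheel '{"xyz":[[0,0,1],[0,0,2],[0,0,3],[0,0,4],[0,0,5]],"rotation":[[0,0,0],[0,0,0],[0,0,0],[0,0,0],[0,0,0]]}'
python3 -m handwheel '{"xyz":[[0,0,0],[0,0,0],[0,0,0],[0,0,0],[0,0,0]],"rotation":[[0,0,0],[0,0,0],[0,0,0],[0,0,0],[0,0,0]]}' 0.35
python3 -m handwheel '{"xyz":[[0,0,0],[0,0,0],[0,0,-10],[0,0,-30],[0,0,-60]],"rotation":[[0,0,0],[0,0,0],[0,0,0],[0,0,0],[0,0,0]]}'
python3 -m handwheel '{"xyz":[[0,0,-30],[0,0,-60],[0,0,-80],[0,0,-80],[0,0,-80]],"rotation":[[0,0,0],[0,0,0],[0,0,0],[0,0,0],[0,0,0]]}'
python3 - <<'E'
from h import *
s=r.read_camera("side")
print([(x["at"],x["p"]) for x in r.pinpoint("side","hold_tag_hole")[:2]])
cv2.imwrite("pics/c7.png",cv2.resize(s[150:315,300:420,::-1],None,fx=3.6,fy=3.6,interpolation=cv2.INTER_CUBIC))
E
```

```text
time: 10.45
position: [0.5962, -0.1933, 0.2276]
tool_rot: [-0.0, 0.774, 0.633, 0.0]
wrist_force: [0.1, -0.4, -1.1]
opening: 0.0058
grasp_force: 20.0
time: 11.08
position: [0.5962, -0.1933, 0.2276]
tool_rot: [0.0, 0.774, 0.633, 0.0]
wrist_force: [0.5, 0.8, 0.7]
opening: 0.0324
grasp_force: 0.0
time: 11.7
position: [0.596, -0.1932, 0.2884]
tool_rot: [-0.0, 0.774, 0.633, -0.0]
wrist_force: [0.6, 0.6, 0.4]
opening: 0.0326
grasp_force: 0.0
time: 12.32
position: [0.596, -0.1932, 0.3668]
tool_rot: [-0.001, 0.774, 0.633, -0.0]
wrist_force: [-0.4, 0.3, 0.4]
opening: 0.0326
grasp_force: 0.0
[([369.6, 248.4], 0.87), ([367.6, 275.3], 0.2)]
```

View pics/c7.png

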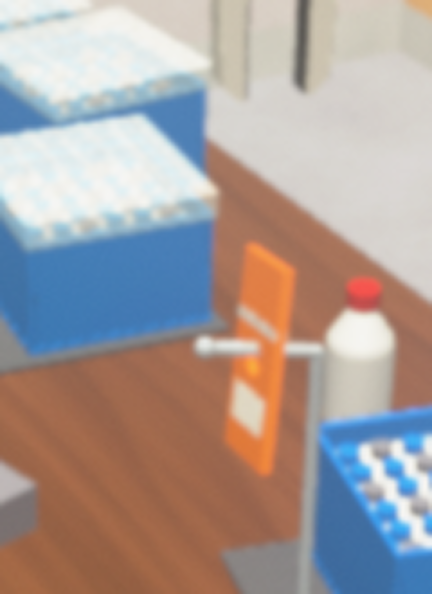

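The tag hangs on the hook between the ball at crop (205,345) and the upright at (317,345), tilted a little. The gripper is clear above. I'll let it settle.

```bash
H='{"xyz":[[0,0,0],[0,0,0],[0,0,0],[0,0,0],[0,0,0]],"rotation":[[0,0,0],[0,0,0],[0,0,0],[0,0,0],[0,0,0]]}'
cat > m.py <<'E'
from h import *
s=r.read_camera("side"); h=cv2.cvtColor(s,cv2.COLOR_RGB2HSV); m=cv2.inRange(h,(5,150,120),(20,255,255)); m[:, :340]=0;m[:,395:]=0;m[:200]=0;m[300:]=0
v,u=np.nonzero(m); print(round(r.get_state()["time"],2),len(u),u.mean().round(2),v.mean().round(2),np.polyfit(v,u,1)[0].round(4), v.min(),v.max())
E
python3 m.py; for i in 1 2 3 4; do python3 -m handwheel '{"xyz":[[0,0,0],[0,0,0],[0,0,0],[0,0,0],[0,0,0]],"rotation":[[0,0,0],[0,0,0],[0,0,0],[0,0,0],[0,0,0]]}'>/dev/null; python3 m.py; python3 m.py; done
python3 -c "
from h import *
s=r.read_camera('side')
print([(x['at'],x['p']) for x in r.pinpoint('side','hold_tag_hole')[:2]])
cv2.imwrite('pics/c8.png',cv2.resize(s[150:315,300:420,::-1],None,fx=3.6,fy=3.6,interpolation=cv2.INTER_CUBIC))"
```

```text
12.47 610 372.61 247.62 -0.0627 217 281
13.15 611 372.62 247.76 -0.0625 218 282
13.2 611 372.61 247.68 -0.0624 217 282
13.88 610 372.61 247.56 -0.0638 217 281
13.93 610 372.6 247.68 -0.0619 218 281
14.6 609 372.6 247.78 -0.0617 218 281
14.65 611 372.58 247.7 -0.0621 218 281
15.32 611 372.59 247.86 -0.0612 218 282
15.38 610 372.61 247.76 -0.062 218 281
[([369.6, 246.7], 0.84)]
```

View pics/c8.png

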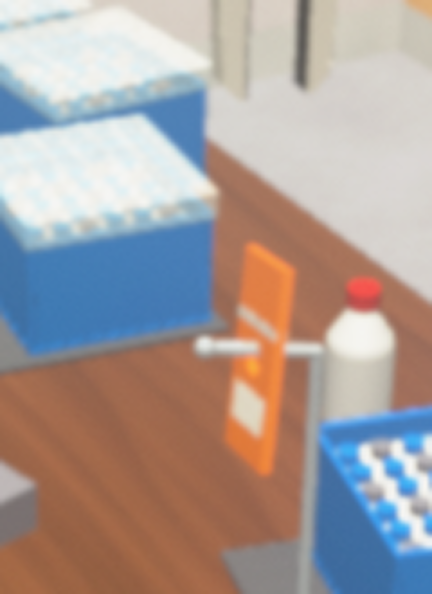

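```bash
python3 - <<'E'
from h import *
K,D,E=cam("side")
c=np.array([(247,243),(291,269),(268,474),(226,440)],float)
px=(c+.5)/3.6-.5+[300,150]
o=np.array([(0,30,60),(0,-30,60),(0,-30,-60),(0,30,-60)],float)/1e3
_,rv,tv,er=cv2.solvePnPGeneric(o,px,K,D,flags=cv2.SOLVEPNP_IPPE)
F=np.diag([1,-1,-1.])
for a,t,e in zip(rv,tv,er):
    R=E[:3,:3].T@F@cv2.Rodrigues(a)[0]; p=E[:3,:3].T@(F@t.ravel()-E[:3,3])
    d=p-[.6323,-.2002,0];ps=np.radians(-11.4);print("hole in station",d[0]*np.cos(ps)+d[1]*np.sin(ps),-d[0]*np.sin(ps)+d[1]*np.cos(ps),p[2],"tilt",np.degrees(np.arccos(R[2,2])),"z ax",R[:,2].round(3),"x ax",R[:,0].round(3),"err",e)
E
```

```text
hole in station -0.04271931716353133 -0.01422213941878792 0.20945886307995676 tilt 14.796183938666974 z ax [0.187 0.174 0.967] x ax [ 0.975 -0.149 -0.162] err [0.00826713]
hole in station -0.04258100354312309 -0.015613793919662729 0.21149327151845887 tilt 45.55402860027249 z ax [0.434 0.567 0.7  ] x ax [-0.586  0.768 -0.258] err [0.77508602]
```

```bash
python3 -m handwheel '{"xyz":[[0,-15,-5],[0,-50,-10],[0,-100,-10],[0,-150,-10],[0,-200,-10]],"rotation":[[0,0,0],[0,0,0],[0,0,0],[0,0,0],[0,0,0]]}'; python3 -m handwheel '{"xyz":[[30,-50,0],[60,-80,0],[110,-80,0],[150,-80,0],[160,-80,0]],"rotation":[[0,0,0],[0,0,0],[0,0,0],[0,0,0],[0,0,0]]}'
cat > fit.py <<'E'
from h import *
from scipy.optimize import minimize
from scipy.spatial.transform import Rotation as Ro
k=8; H={};W={"side":(335,205,60,90),"top":(340,180,90,80)}
for n,(c0,r0,w,h) in W.items():
    im=r.read_camera(n)[r0:r0+h,c0:c0+w]; im=cv2.resize(im,None,fx=k,fy=k,interpolation=cv2.INTER_CUBIC)
    m=cv2.inRange(cv2.cvtColor(im,cv2.COLOR_RGB2HSV),(5,150,90),(20,255,255))
    N,l,s,_=cv2.connectedComponentsWithStats(m); m=np.isin(l,[i for i in range(1,N) if s[i,4]>200])
    pts=np.argwhere(m)[:,::-1].astype(np.int32); hull=cv2.convexHull(pts[:,None]); M=np.zeros(m.shape,np.uint8);cv2.fillConvexPoly(M,hull,1);H[n]=M
    print(n,M.sum()/k**2,hull[:,0].min(0)/k+[c0,r0],hull[:,0].max(0)/k+[c0,r0])
B=np.array([(x,y,z) for x in(-3,3) for y in(-30,30) for z in(-60,60)])/1e3
def cost(q,ns=("side","top")):
    P=Ro.from_euler("ZYX",q[3:],degrees=True).apply(B)+q[:3]/1e3; c=0
    for n in ns:
        c0,r0,w,h=W[n]; u=(np.array([proj(n,p) for p in P])-[c0,r0]+.5)*k-.5
        M=np.zeros_like(H[n]); cv2.fillConvexPoly(M,cv2.convexHull((u*16).astype(np.int32)[:,None]),1,shift=4); c+=1-(M&H[n]).sum()/max(1,(M|H[n]).sum())
    return c
best=None
for roll in(-12,0,12):
    x0=np.array([596,-193,201,-11,5,roll],float)
    s=np.vstack([x0]+[x0+d for d in np.diag([8,8,8,8,8,8])])
    o=minimize(cost,x0,method="Nelder-Mead",options=dict(initial_simplex=s,maxiter=500))
    R=Ro.from_euler("ZYX",o.x[3:],degrees=True).as_matrix(); d=o.x[:2]-[632.3,-200.2];ps=np.radians(-11.4)
    print(o.fun.round(3),o.x.round(1),"tilt",np.degrees(np.arccos(R[2,2])).round(1),"station xy",(d[0]*np.cos(ps)+d[1]*np.sin(ps)).round(1),(-d[0]*np.sin(ps)+d[1]*np.cos(ps)).round(1))
E
python3 fit.py; python3 m.py
```

```text
time: 16.1
position: [0.3979, -0.153, 0.3779]
tool_rot: [0.0, 0.774, 0.633, 0.0]
wrist_force: [-0.6, -0.9, 0.6]
opening: 0.0328
grasp_force: 0.0
time: 16.73
position: [0.3528, 0.0205, 0.3779]
tool_rot: [0.0, 0.773, 0.634, 0.0]
wrist_force: [-0.1, 0.2, -0.2]
opening: 0.0327
grasp_force: 0.0
side 881.40625 [362.  217.5] [382.    282.375]
top 7189.53125 [340. 180.] [429.875 259.875]
16.88 614 372.62 247.78 -0.0632 218 282Traceback (most recent call last):
  File "fit.py", line 22, in <module>
    o=minimize(cost,x0,method="Nelder-Mead",options=dict(initial_simplex=s,maxiter=500))
    res = _minimize_neldermead(fun, x0, args, callback, bounds=bounds,
                               **options)
    fxr = func(xr)
    fx = function(np.copy(x), *(wrapper_args + args))
  File "fit.py", line 15, in cost
    c0,r0,w,h=W[n]; u=(np.array([proj(n,p) for p in P])-[c0,r0]+.5)*k-.5
                                 ~~~~^^^^^
  File "h.py", line 16, in proj
    K,D,E=cam(n); q=E[:3,:3]@np.array(p)+E[:3,3]; q=q*[1,-1,-1]
          ~~~^^^
  File "h.py", line 4, in cam
    m=r.camera_model(n); return np.array(m["camera_matrix"],float),np.array(m["dist"],float),np.array(m["extrinsics"],float)
ValueError: time passes only in moves, steps and waits
```

```bash
sed -i 's/^def cam/import functools\n@functools.lru_cache\ndef cam/' h.py
sed -i 's/(5,150,90)/(5,150,90) if n=="side" else (5,190,140)/' fit.py; python3 fit.py
```

```text
side 882.953125 [362.  217.5] [382.    282.375]
top 443.46875 [369.25 205.5 ] [394.125 227.375]
0.09 [ 596.2 -192.9  198.6   -9.8    9.3  -11. ] tilt 14.4 station xy -36.8 0.0
0.089 [ 596.2 -192.8  198.7   -9.8    9.2  -10.8] tilt 14.2 station xy -36.8 0.1
0.092 [ 596.2 -193.1  199.    -9.7    9.3  -11.2] tilt 14.5 station xy -36.8 -0.2
```

Both cameras agree: the tag is at rest with its hole at station x −37, y 0, z 199 mm, and its tilt is about 14°, all within limits. The robot is clear, so I'm handing in.

```bash
python3 m.py; python3 -c "
from workcell import r
print(r.sign_off())"
```

```text
17.02 611 372.58 247.74 -0.062 218 281
the job is handed in; nothing more can be done
None
```

The orange hold tag hangs still on the open box's hook, tilted about 14° (limit 20°), and the robot is clear; the job was handed in at about 17 s, with the green tag and loose items untouched by any move I made (not re-measured at the end) and no verdict returned.

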